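# Clear the setting block and close the bench caliper on a sleeve

## Robot

A 7-joint arm with a two-finger parallel gripper is mounted at the origin on a cart in front of the work surface, level with it; the furniture and walls round the work are solid. World frame = base frame: x ahead of the robot, y to its left, z up, the work surface at z = 0. Lengths are in m, angles in rad, forces in N, time in s.
With the tool pointing down it reaches from about 0.4 to 0.85 m from the base axis. Payload 4.5 kg.
Tool frame: the origin (TCP) lies on the centre line of the jaws, within the pads' length; the fingertips stand 17 mm ahead of it and the grasp point (between the pads) lies 2 mm behind it (r.tip_reach is the distance from the TCP to the fingertips, in m); z points along the fingers, y is the line along which they close (so a half turn about z gives the same grasp; the last joint's range is limited). The gripper opens to 88 mm and grips with 3 to 60 N. Pads are 18 mm wide; open, the fingers measure 123 mm over their backs; the gripper's body (75 mm by 187 mm) begins 45 mm behind the grasp point.
Start: joints at [-1.147, 0.689, -0.195, 1.565, 0.157, 0.902, -0.215], TCP at [0.237, 0.578, 0.23] pointing down, gripper open.
Joint ranges: [-3.01, 3.01], [-0.46, 2.08], [-1.47, 1.51], [0.13, 2.56], [-1, 4.14], [0.04, 2.09], [-2.66, 2.66]. Speed limits (rad/s): [2.57, 2.57, 3.14, 3.14, 3.14, 3.14, 3.14].

## Interface

Orientations are given as a unit quaternion [x, y, z, w].
In Python, from plant import r gives the robot as it stands.
- The arm moves only by the tool step_arm, never from a script. Its argument "steps" is a list of rows, each a list of 7 numbers: the shift along the tool's x, y, z in cm, then the turn, a rotation vector about the tool's x, y, z in degrees, then the gripper's target within -1 to 1 (shut at 1, half-way at 0, fully open at -1). A call has 1 to 8 rows; each row shifts and turns the commanded pose from where the row before left it, along the tool's axes as they then stand; what a row does not reach is not made up. A row lasts 1/8 s, in which the tool goes at most 62.5 mm and 10.7 degrees, less where a joint would pass 70% of its speed; a pose out of reach is approached as far as the arm can. A call with a gripper value outside its range is refused whole. The fingers move at their own pace and stop on an object; "force" is the grip in N (left out, the last holds). Time passes only in rows, so rows that do not move let the fingers close. It gives the time, the measured TCP pose, the force, the opening and the grip force at its end, in the units of the state.
- r.get_state(): the state, without advancing time (a new reading comes with each control period).
- r.snapshot(name): name is "scene" or "top"; returns a dict with "pixels" (384x512x3 uint8, red, green, blue), "fx", "fy", "cx", "cy" (pixels), "cam_to_world" (4x4, takes a point from camera to world coordinates). Camera axes: x right, y down, z forward; pixel columns grow to the right and rows downward; lengths in m; the calibration is good to about 2 mm. A picture is of the moment at which its call begins. There is no depth.
- r.finish_job(): hands the job in; it is judged then, once.
The state is a dict: "clock": time; "q": joint angles; "qd": joint speeds; "joint_torque": joint torques, N m; "tool_pos": TCP position; "eef_rot": TCP orientation; "contact_force": force on the tool from outside, world axes, zero at the start; "moment": the same for the moment, N m; "opening": opening from 0.0 (shut) to 1.0 (fully open); "finger_force": force on a finger pad.
Only numpy, scipy, OpenCV 4.12 (cv2) and the standard library are available. Lean on these libraries where they do the work, as an engineer would, in place of code of your own. Each camera call takes 0.05 s, during which the arm holds its last target. There are 200 camera calls.

## Task

The T-shaped setting block has been left between the jaws of the bench caliper: first press it fully home into its matching cutout in the foam insert. Then stand the plain steel sleeve (the one without a black band) upright on the caliper's plate between the jaws and close the sliding jaw until both jaws touch it, gently enough that the jaw does not tilt. Let go and leave the caliper closed on the sleeve; leave everything else where it is.

Things in the scene. Friction and masses are not known exactly. Their poses are not given: they have to be found in the camera images.
- caliper_stand: Fixed bench caliper, lying flat on a grey plate 116x236x8 mm; origin under the plate's centre, z up. Plate top z=8 mm. Beam along y at x=+30 mm, top z=20.5. Both jaws point to -x (x=28 to -34), 11 mm thick, z=12 to 22 mm; parts stand upright on the plate between them. Fixed jaw at the +y end, its face at y=+60 mm looking to -y. Beam end block at y=-101, top z=24 mm.
- fixed_jaw: The caliper's fixed steel jaw and head block (head at x = 13 to 47 mm, y = 65 to 95 mm of the stand, top z = 26 mm). It is part of the stand and shares its origin and axes. Mind what stands behind: a control box from about x = 0.64 m, and a shelf over the whole back of the bench from x = 0.67 m, 0.26 m up: keep the wrist in front of it.
- jaw_face (a point): Point on the fixed jaw's measuring face at plate height, at (-6, +60, 8) mm of the caliper_stand frame; a good line along which to measure is x = -6 mm, about 36 mm from the beam's centre line and 28 mm from the jaw tips.
- carriage (a joint): Opening between the two measuring faces in m: 0 closed, 0.075 fully open; it starts at 0.045 to 0.062. The sliding jaw moves along the stand's y, closing towards +y. Sliding friction about 1.5 N, no spring: it stays where it is left.
- slide_jaw: Sliding jaw with body (64 mm along y, 32 wide, top z=26 mm of the stand) and display. Origin on the beam's centre line, 18 mm above the stand's underside, 36 mm behind (-y of) its measuring face; axes as the stand's when square. It rocks about the vertical with a centring spring (4 N m/rad): force on the part tilts it, 5 N by about 0.045 rad.
- thumb_knob (a point): Centre of the top of the round orange thumb knob on the sliding jaw: upright, 14 mm diameter, standing 21 mm above the body's top (z = 26 to 47 mm of the stand), on the beam's centre line, 50 mm behind (-y of) the sliding measuring face. Pinch or push it to move the jaw.
- setting_block: Loose aluminium block, T-shaped in plan, 44 mm high, about 0.15 kg, blue stripe on top; starts standing between the jaws, its axes within 0.06 rad of the stand's. Origin at the underside, centre of the T's bar: bar 40 mm along x, 16 mm along y; stem 16 mm wide in x, reaching to y=-22 mm. z up.
- foam_insert: Fixed foam block 130 x 100 x 36 mm (charcoal over blue) with a T-shaped cutout and a round recess holding the shim ring. Origin at the centre of its underside, x along the 130 mm, z up. Behind it the measuring column reaches over the bench to x = 0.59 m at y = 0.345 m, 0.26 m up.
- foam_slot (a point): Setting block's origin when home: floor of the T cutout, 22 mm below the foam's top, at (-30, +7, 14) mm of foam_insert. The cutout lies like the block when their axes are parallel (same sense), 2.5 mm clearance all round. Foam lips at the ends of the T's bar grip the block; pushing past them takes 5 to 12 N, then it stays. Home, 22 mm of the block stand out.
- sleeve_2: The part to be measured: plain bright steel sleeve without any black band, upright cylinder 22 mm diameter x 58 mm high, about 0.08 kg. Origin at the centre of its foot. Stands loose on the bench in one of six places on the right, among the other sleeves and nuts.
- sleeve_1: Bystander: bright steel sleeve with a thin black band, 27 mm diameter x 62 mm, standing; origin at its foot.
- sleeve_3: Bystander: slim bright steel sleeve with a thin black band, 20 mm diameter x 68 mm, standing; origin at its foot.
- sleeve_4: Bystander: short black sleeve, 30 mm diameter x 36 mm, standing; origin at its foot.
- nozzle_nut_2: Bystander: brass-coloured nozzle nut, 24 x 27 x 31 mm, standing; origin at its foot.
- nozzle_nut_0: Bystander: dark grey nozzle nut, 21 x 24 x 31 mm, standing; origin at its foot.
- shim_ring: Bystander: black ring 40 mm diameter x 12 mm, lying in the foam's round recess; origin at its underside.
- hex_key: Bystander: black hexagon key 125 mm long, 8 mm thick, lying at the back right; origin at its middle.
- spanner: Bystander: bright spanner 197 mm long, 10 mm thick, lying at the back right; origin at its middle.
Things that resemble listed ones, but are neither listed nor needed, are in the scene too. Leave any yellow look-alike of the sleeve_2 alone.

How it is judged:
By the outcome, as a careful person would: the job done as asked, in the order asked, and still so for the second after the job is handed in, with the robot touching nothing.
It also fails if it takes over 72 s, if anything falls off the work surface, if the arm or the gripper's body presses on something with over 40 N, if the wrist force passes 120 N, or if a joint passes its speed limit or range.

## Working session

There is one attempt and no reset: what is moved stays moved. The work goes in short steps, Python scripts to look and compute and a tool call to move; the robot and the scene stay as the last step left them, time stands still between calls to the robot, and variables do not carry over. Pictures are saved under pics/ and viewed, at most 10 in all, crops included, and the job is handed in when it is done.

Besides the shell and the picture viewer there is one more tool, called after "Call:" as a command line: name --pt "numbers of a row" for each row, then --argument value for the rest. step_arm: Moves the arm, as the interface text tells. Its arguments: {"type":"object","properties":{"steps":{"type":"array","items":{"type":"array","items":{"type":"number"}}},"force":{"type":"number"}},"required":["steps"]}

```bash
mkdir -p pics; ls
python3 - <<'E'
from plant import r
import cv2,json,numpy as np
for n in("scene","top"):
    s=r.snapshot(n); cv2.imwrite(f"pics/{n}0.png",cv2.resize(s["pixels"][:,:,::-1],(800,600),interpolation=cv2.INTER_CUBIC))
    print(n,s["fx"],s["fy"],s["cx"],s["cy"],np.round(s["cam_to_world"],4).tolist())
print(r.get_state())
E
```

```text
pics
scene 408.1574517423108 408.1574517423108 263.5155734279309 188.27823184093998 [[0.8856, -0.299, 0.3555, 0.1928], [-0.4645, -0.5561, 0.6892, -0.7353], [-0.0084, -0.7755, -0.6313, 0.7003], [0.0, 0.0, 0.0, 1.0]]
top 348.31882973823934 348.31882973823934 249.5997660713727 190.27859343885197 [[-0.0136, -0.9887, 0.1491, 0.3846], [-0.9998, 0.0118, -0.0129, -0.0363], [0.011, -0.1493, -0.9887, 1.1755], [0.0, 0.0, 0.0, 1.0]]
{'clock': 0.1, 'q': array([-1.14718875,  0.6898796 , -0.19454404,  1.56620958,  0.15730133,
        0.90252236, -0.21512219]), 'qd': array([ 0.00116832, -0.00202541, -0.00077143, -0.00095219,  0.00166608,
        0.001112  , -0.00168184]), 'joint_torque': array([-3.83267979e-03, -5.28497672e+01, -1.27187602e+00, -1.53838974e+01,
       -5.25674899e-02,  1.92842119e-03,  3.91756021e-05]), 'tool_pos': array([0.23731908, 0.57757155, 0.22921178]), 'eef_rot': array([ 1.93637891e-01,  9.81072732e-01, -8.06593684e-04, -1.03737540e-04]), 'contact_force': array([-0.57171981,  0.36598017,  0.03313689]), 'moment': array([-0.01424288,  0.03355447,  0.03771627]), 'finger_force': 0.0, 'opening': 0.9955493951775273}
```

View pics/scene0.png

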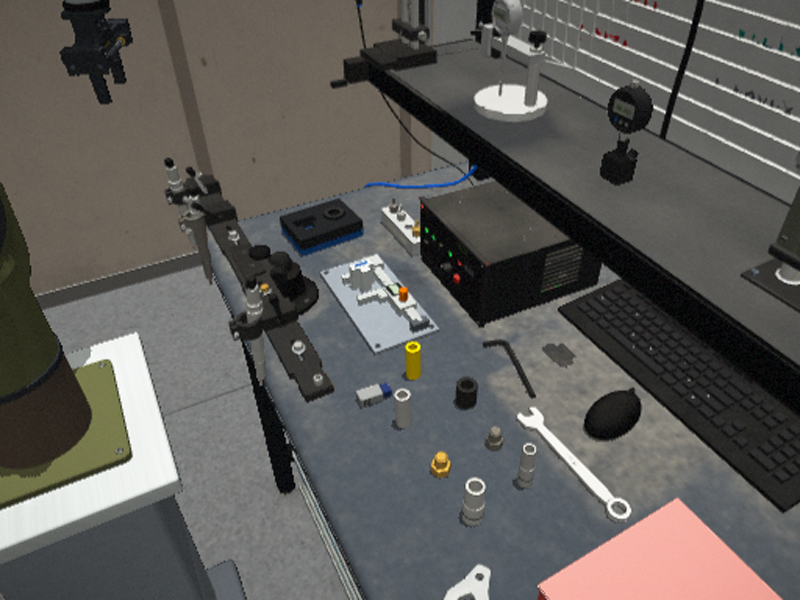

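View pics/top0.png

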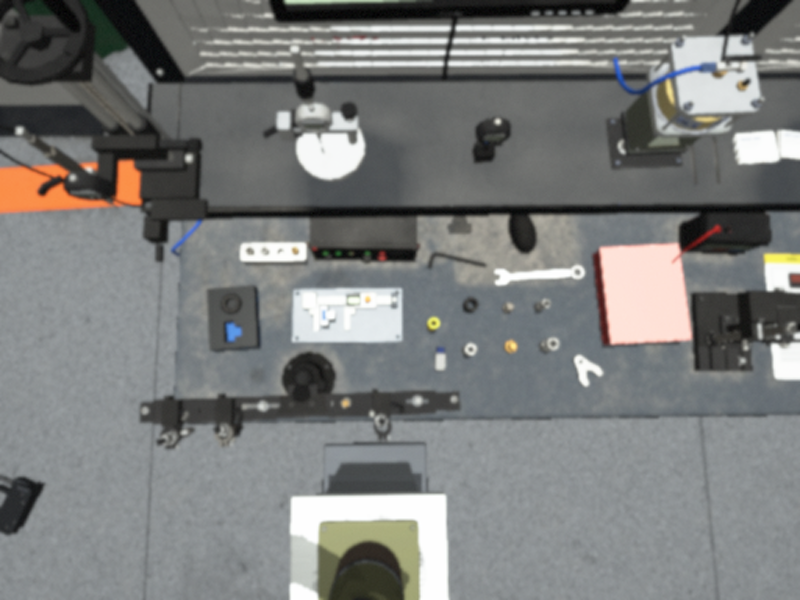

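```bash
cat > h.py <<'E'
from plant import r
import cv2,numpy as np
from scipy.optimize import least_squares
def P(s,X):
    X=np.atleast_2d(X); T=np.linalg.inv(s["cam_to_world"]); c=X@T[:3,:3].T+T[:3,3]
    return c[:,:2]/c[:,2:]*[s["fx"],s["fy"]]+[s["cx"],s["cy"]]
def back(s,uv,z):
    T=s["cam_to_world"]; d=T[:3,:3]@[(uv[0]-s["cx"])/s["fx"],(uv[1]-s["cy"])/s["fy"],1]
    o=T[:3,3]; return o+d*(z-o[2])/d[2]
def crop(s,x0,x1,y0,y1,k):
    return cv2.resize(np.ascontiguousarray(s["pixels"][y0:y1,x0:x1,::-1]),None,fx=k,fy=k,interpolation=cv2.INTER_CUBIC)
def W(x,y,a,pts):  # body pts (m) to world
    pts=np.atleast_2d(pts); c,s=np.cos(a),np.sin(a)
    return np.c_[x+c*pts[:,0]-s*pts[:,1],y+s*pts[:,0]+c*pts[:,1],pts[:,2]]
E
python3 - <<'E'
from h import *
t=r.snapshot("top");s=r.snapshot("scene")
cv2.imwrite("pics/ct.png",crop(t,128,268,180,230,5.7)) if 0 else None
im=np.zeros((600,800,3),np.uint8)
a=crop(t,130,262,180,226,6);im[:276,:792]=a
b=crop(s,204,284,157,227,4.6);b=b[:322];im[278:278+b.shape[0],:b.shape[1]]=b
c=crop(s,174,236,122,164,6.5);im[278:278+c.shape[0],390:390+c.shape[1]]=c
cv2.imwrite("pics/comp.png",im)
im=crop(s,224,354,208,344,4.4);cv2.imwrite("pics/sl.png",im)
E
```

```text
(no output)
```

View pics/comp.png

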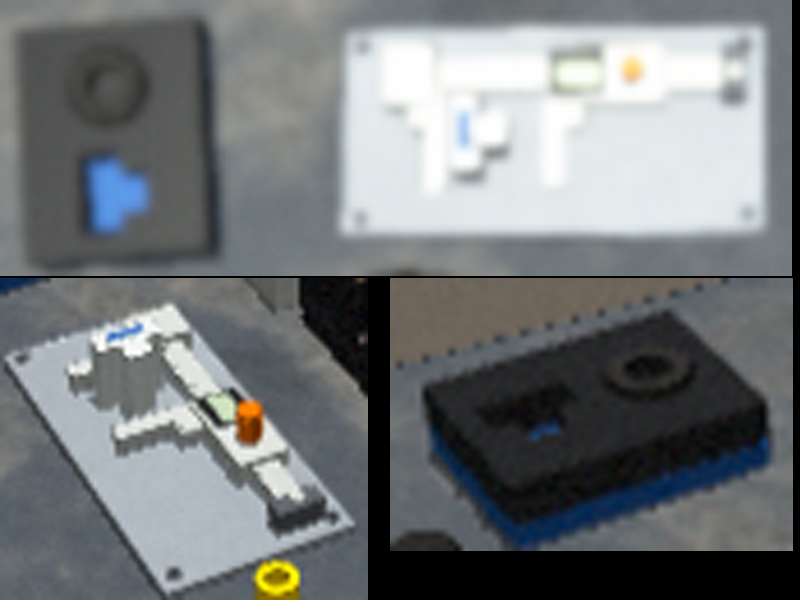

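View pics/sl.png

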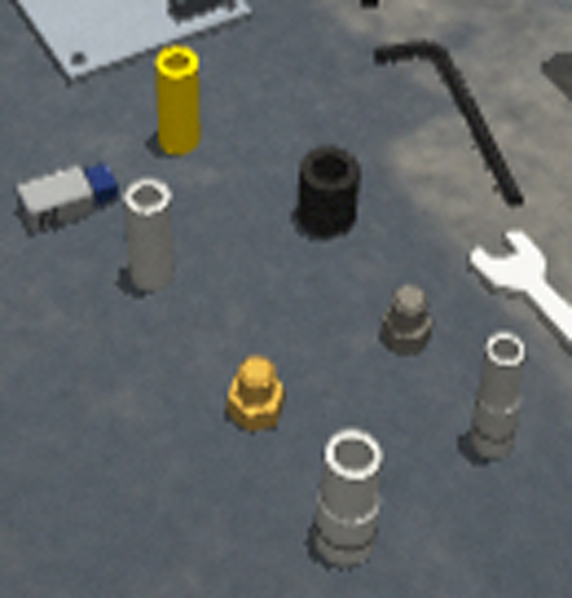

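The top view shows the foam with its ring towards +x and the T cutout's stem towards -y. The block stands between the jaws at about (465,130) in the composite. The plain sleeve is at about (148,240) in the sleeve crop. The other two bright sleeves have bands. Next I fit the poses.

```bash
cat > fit.py <<'E'
from h import *
t=r.snapshot("top");s=r.snapshot("scene")
def px(p,o,k,off): return (np.array(p,float)-o+.5)/k-.5+off
ct=lambda p:px(p,(0,0),6,(130,180)); cs=lambda p:px(p,(0,278),4.6,(204,157)); cf=lambda p:px(p,(390,278),6.5,(174,122)); sl=lambda p:px(p,(0,0),4.4,(224,208))
def fit(body,views,x0):
    f=lambda p:np.concatenate([(P(c,W(*p,body))-uv).ravel() for c,uv in views])
    q=least_squares(f,x0); print(np.round(q.x,4),"res",np.round(q.fun.reshape(-1,2),1).tolist()); return q.x
def rect(a,b,z): return np.array([[a,b,z],[a,-b,z],[-a,-b,z],[-a,b,z]])/1e3
pl=rect(58,118,8); fo=rect(65,50,36)
uvt=ct([(343,28),(765,27),(765,233),(340,235)]); uvs=cs([(175,303),(353,525),(165,592),(5,355)])
fvt=ct([(18,22),(205,18),(210,255),(22,262)]); fvs=cf([(668,312),(767,405),(505,490),(425,390)])
for n,b,a,c in(("plate",pl,uvt,uvs),("foam",fo,fvt,fvs)):
    for v in([(t,a)],[(s,c)],[(t,a),(s,c)]): print(n,end=" ");fit(b,v,[.5,.2,0])
print("sleeve top",back(s,sl((149,196)),.058), "foot front", back(s,sl((149,290)),0))
print("sleeve from top",back(t,px((470,350),(0,0),1.5625,(0,0)),.058))
print("knob top s",back(s,cs((249,405)),.047),"t",back(t,ct((632,70)),.047))
E
python3 fit.py
```

```text
plate [ 0.5244  0.0425 -0.0087] res [[0.4, 0.1], [-0.4, 0.1], [-0.1, -0.1], [0.1, -0.1]]
plate [ 0.524   0.0409 -0.0097] res [[0.1, -0.1], [0.6, -0.1], [-0.4, 0.3], [-0.3, -0.2]]
plate [ 0.5242  0.0418 -0.0093] res [[0.6, 0.1], [-0.2, 0.1], [0.1, -0.0], [0.3, -0.1], [0.0, -0.3], [0.6, -0.4], [-0.5, -0.0], [-0.4, -0.4]]
foam [0.5194 0.2808 0.0369] res [[0.6, 0.6], [-0.2, -0.2], [-0.5, -0.4], [0.0, -0.0]]
foam [0.518  0.2794 0.0665] res [[0.4, -0.0], [-0.0, 0.1], [0.3, 0.1], [-0.7, -0.3]]
foam [0.5188 0.2805 0.0487] res [[0.5, 1.0], [-0.3, -0.2], [-0.1, -0.4], [0.3, 0.3], [0.9, -0.2], [-0.0, 0.1], [0.0, -0.3], [-0.4, -0.8]]
sleeve top [ 0.44504161 -0.21548048  0.058     ] foot front [ 0.4399294  -0.22323903  0.        ]
sleeve from top [ 0.44249002 -0.21293176  0.058     ]
knob top s [ 5.55228065e-01 -4.51679179e-04  4.70000000e-02] t [ 0.5521248  -0.00299349  0.047     ]
```

```bash
cat > ov.py <<'E'
from h import *
T=np.array([[-20,8],[20,8],[20,-8],[8,-8],[8,-22],[-8,-22],[-8,-8],[-20,-8]])/1e3
Tc=np.array([[-22.5,10.5],[22.5,10.5],[22.5,-10.5],[10.5,-10.5],[10.5,-24.5],[-10.5,-24.5],[-10.5,-10.5],[-22.5,-10.5]])/1e3
def z(p,h): return np.c_[p,np.full(len(p),h)]
def draw(c,box,k,polys):
    im=crop(c,*box,k)
    for X,col in polys:
        uv=(P(c,X)-[box[0],box[2]]+.5)*k-.5
        cv2.polylines(im,[np.round(uv).astype(int)],True,col,1)
    return im
def show(name,foam,block):
    t=r.snapshot("top");s=r.snapshot("scene")
    fx,fy,fa=foam; sl=W(*foam,[[-.03,.007,.036]])[0]
    Fp=[(W(sl[0],sl[1],fa,z(Tc,.036)),(0,255,255)),(W(*foam,z(np.array([[65,50],[65,-50],[-65,-50],[-65,50]])/1e3,.036)),(0,255,0))]
    Bp=[(W(*block,z(T,.052)),(0,0,255)),(W(*block,z(T,.008)),(255,0,255))]
    im=np.zeros((600,800,3),np.uint8)
    for i,(c,b,p) in enumerate([(t,(131,168,181,226),Fp),(t,(198,228,184,212),Bp),(s,(176,234,122,164),Fp),(s,(212,250,158,186),Bp)]):
        k=min(400/(b[1]-b[0]),300/(b[3]-b[2])); m=draw(c,b,k,p); y,x=divmod(i,2); m=m[:300,:400]; im[y*300:y*300+m.shape[0],x*400:x*400+m.shape[1]]=m
    cv2.imwrite(name,im)
if __name__=="__main__":
    t=r.snapshot("top"); print(back(t,[130+466/6-.5,180+130/6-.5],.052))
    p=back(t,[130+466/6-.5,180+130/6-.5],.052)
    show("pics/ov1.png",(.5188,.2805,.0487),(p[0],p[1],-.0093))
E
python3 ov.py
```

```text
[0.51995495 0.08703816 0.052     ]
```

View pics/ov1.png

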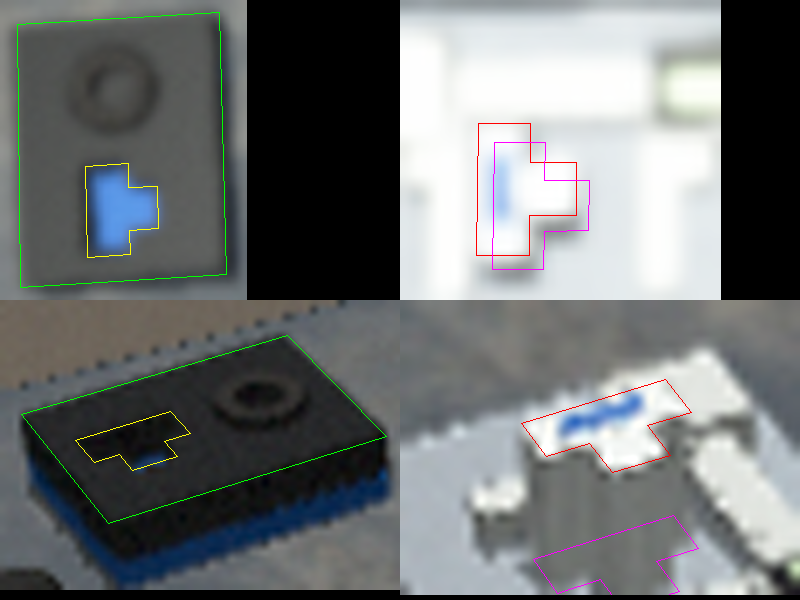

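The overlays match in both views: the slot outline sits on the cutout and the block outline sits on its stripe. I'll plan the moves now.

```bash
cat > pl.py <<'E'
import sys,numpy as np
from plant import r
from scipy.spatial.transform import Rotation as Ro
st=r.get_state(); p=np.array(st["tool_pos"]); R=Ro.from_quat(st["eef_rot"])
tgt=np.array(list(map(float,sys.argv[1:4]))); th=np.radians(float(sys.argv[4])); n=int(sys.argv[5])
c,s=np.cos(th),np.sin(th); Rt=Ro.from_matrix(np.array([[c,s,0],[s,-c,0],[0,0,-1.]]))
w=(R.inv()*Rt).as_rotvec()/n
for i in range(n):
    d=R.inv().apply((tgt-p)/n)*100; print(np.round(d,2).tolist(),np.round(np.degrees(w),1).tolist()); R=R*Ro.from_rotvec(w)
x=Ro.from_quat(st["eef_rot"]).as_matrix()[:,0]
print("pos",np.round(p,4),"th",np.degrees(np.arctan2(x[1],x[0])).round(2),"F",np.round(st["contact_force"],2),"op",round(st["opening"],3),"ff",round(st["finger_force"],1),"t",st["clock"])
E
python3 pl.py .52 .087 .2 89.5 12
python3 - <<'E'
from h import *
print(W(.5188,.2805,.0487,[[-.03,.007,.014]]))
E
```

```text
[-3.73, -2.89, 0.25] [-0.0, 0.0, 5.7]
[-4.0, -2.51, 0.25] [-0.0, 0.0, 5.7]
[-4.23, -2.1, 0.25] [-0.0, 0.0, 5.7]
[-4.42, -1.67, 0.25] [-0.0, 0.0, 5.7]
[-4.56, -1.22, 0.25] [-0.0, 0.0, 5.7]
[-4.66, -0.77, 0.25] [-0.0, 0.0, 5.7]
[-4.71, -0.3, 0.25] [-0.0, 0.0, 5.7]
[-4.72, 0.17, 0.25] [-0.0, 0.0, 5.7]
[-4.68, 0.63, 0.25] [-0.0, 0.0, 5.7]
[-4.59, 1.09, 0.25] [-0.0, 0.0, 5.7]
[-4.46, 1.54, 0.25] [-0.0, 0.0, 5.7]
[-4.29, 1.98, 0.25] [-0.0, 0.0, 5.7]
pos [0.2375 0.5781 0.2299] th 157.67 F [-0.43 -0.72  0.2 ] op 1.003 ff 0.0 t 0.45
[[0.4884948  0.28603128 0.014     ]]
```

Call:
step_arm --pt "-3.73 -2.89 0 0 0 5.7 -1" --pt "-4.0 -2.51 0 0 0 5.7 -1" --pt "-4.23 -2.1 0 0 0 5.7 -1" --pt "-4.42 -1.67 0 0 0 5.7 -1" --pt "-4.56 -1.22 0 0 0 5.7 -1" --pt "-4.66 -0.77 0 0 0 5.7 -1" --pt "-4.7 -0.3 0 0 0 5.7 -1" --pt "-4.7 0.17 0 0 0 5.7 -1"

```text
clock: 1.45
tool_pos: [0.4262, 0.2496, 0.2302]
eef_rot: [0.56, 0.829, 0.0, 0.0]
contact_force: [-0.2, 0.0, 0.1]
opening: 1.001
finger_force: 0.0
```

```bash
python3 pl.py .52 .087 .15 89.5 5
```

```text
[-3.72, 0.53, 1.6] [0.0, -0.0, 4.5]
[-3.67, 0.82, 1.6] [0.0, -0.0, 4.5]
[-3.59, 1.1, 1.6] [0.0, -0.0, 4.5]
[-3.49, 1.38, 1.6] [0.0, -0.0, 4.5]
[-3.37, 1.65, 1.6] [0.0, -0.0, 4.5]
pos [0.4262 0.2496 0.2302] th 111.89 F [-0.17  0.05  0.07] op 1.001 ff 0.0 t 1.45
```

Call:
step_arm --pt "-3.72 0.53 1.6 0 0 4.5 -1" --pt "-3.67 0.82 1.6 0 0 4.5 -1" --pt "-3.59 1.1 1.6 0 0 4.5 -1" --pt "-3.49 1.38 1.6 0 0 4.5 -1" --pt "-3.37 1.65 1.6 0 0 4.5 -1" --pt "0 0 0 0 0 0 -1" --pt "0 0 0 0 0 0 -1"

```text
clock: 2.33
tool_pos: [0.5195, 0.0893, 0.15]
eef_rot: [0.709, 0.705, 0.0, -0.0]
contact_force: [-0.6, -0.7, -0.1]
opening: 0.998
finger_force: 0.0
```

```bash
python3 pl.py .52 .087 .049 89.5 4
```

```text
[-0.06, 0.01, 2.53] [-0.0, -0.0, 0.0]
[-0.06, 0.01, 2.53] [-0.0, -0.0, 0.0]
[-0.06, 0.01, 2.53] [-0.0, -0.0, 0.0]
[-0.06, 0.01, 2.53] [-0.0, -0.0, 0.0]
pos [0.5195 0.0893 0.15  ] th 89.64 F [-0.58 -0.67 -0.09] op 0.998 ff 0.0 t 2.325
```

Call:
step_arm --pt "-0.25 0 2.5 0 0 0 -1" --pt "0 0 2.5 0 0 0 -1" --pt "0 0 2.5 0 0 0 -1" --pt "0 0 2.5 0 0 0 -1" --pt "0 0 0.1 0 0 0 -1" --pt "0 0 0 0 0 0 -1"

```text
clock: 3.08
tool_pos: [0.5199, 0.087, 0.0498]
eef_rot: [0.709, 0.705, 0.001, 0.0]
contact_force: [0.1, -0.3, 0.9]
opening: 1.0
finger_force: 0.0
```

Call:
step_arm --pt "0 0 0 0 0 0 0.1" --pt "0 0 0 0 0 0 0.2" --pt "0 0 0 0 0 0 0.3" --pt "0 0 0 0 0 0 0.4" --pt "0 0 0 0 0 0 0.6" --pt "0 0 0 0 0 0 1" --pt "0 0 0 0 0 0 1" --force 10

```text
clock: 3.95
tool_pos: [0.5197, 0.0859, 0.0489]
eef_rot: [0.71, 0.704, 0.0, -0.0]
contact_force: [-0.4, -0.8, 0.3]
opening: 0.233
finger_force: 0.0
```

```bash
python3 - <<'E'
from h import *
t=r.snapshot("top");s=r.snapshot("scene")
im=np.zeros((600,800,3),np.uint8)
a=crop(s,190,290,100,200,6);im[:600,:600]=a
b=crop(t,190,240,170,230,4);im[:b.shape[0],600:600+b.shape[1]]=b
cv2.imwrite("pics/g1.png",im)
E
python3 pl.py .52 .087 .049 89.5 1
```

```text
[0.11, 0.04, -0.01] [-0.0, -0.0, 0.1]
pos [0.5196 0.0859 0.0489] th 89.57 F [-0.62 -0.49  0.09] op 0.135 ff 0.0 t 4.05
```

View pics/g1.png

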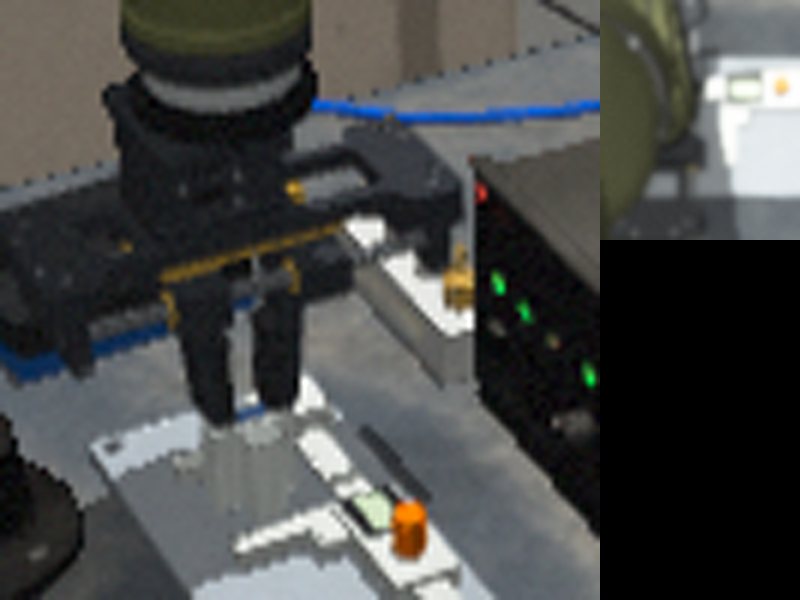

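Run:
```python
from h import *
print(r.tip_reach)
s=r.snapshot("scene"); st=r.get_state(); p=st["tool_pos"]; o=st["opening"]; print(p,o,st["finger_force"])
for z in (.030,.04,.052,.06): print(z,[((P(s,[p[0]+d,p[1],z])[0]-[190,100])*6).round() for d in(-.025,-.006,.006,.025)])
```

```text
0.017
[0.51963959 0.0859369  0.04888132] 0.0924213663777804 0.0
0.03 [array([199., 469.]), array([238., 457.]), array([262., 449.]), array([300., 437.])]
0.04 [array([197., 451.]), array([236., 439.]), array([261., 431.]), array([299., 419.])]
0.052 [array([195., 430.]), array([235., 417.]), array([259., 410.]), array([298., 398.])]
0.06 [array([194., 415.]), array([234., 403.]), array([258., 395.]), array([297., 383.])]
```

The fingers closed past 40 mm without touching, and the picture shows the tips just at the block's top (215,425) and (278,408). They seem to sit about 20 mm higher than the stated reach. I'll probe gently with closed fingers.

Call:
step_arm --pt "0 0 0 0 0 0 1" --pt "0 0 0.1 0 0 0 1" --pt "0 0 0.1 0 0 0 1" --pt "0 0 0 0 0 0 1"

```text
clock: 4.6
tool_pos: [0.5196, 0.0859, 0.0468]
eef_rot: [0.71, 0.704, -0.0, -0.0]
contact_force: [-0.2, 1.0, 0.7]
opening: 0.007
finger_force: 0.0
```

Call:
step_arm --pt "0 0 0.1 0 0 0 1" --pt "0 0 0.1 0 0 0 1" --pt "0 0 0 0 0 0 1"

```text
clock: 4.97
tool_pos: [0.5196, 0.0859, 0.0448]
eef_rot: [0.71, 0.704, -0.0, -0.0]
contact_force: [-0.3, 0.5, -0.3]
opening: 0.008
finger_force: 0.0
```

Run:
```python
from h import *
s=r.snapshot("scene"); st=r.get_state(); p=st["tool_pos"]
im=crop(s,208,268,130,188,10)
for z,c in((p[2]-.017,(0,255,0)),(.052,(0,0,255)),(p[2]+.045,(255,255,0))):
    for dy in(-.009,.009):
        uv=((P(s,[[p[0]-.017,p[1]+dy,z],[p[0]+.017,p[1]+dy,z]])-[208,130]+.5)*10).astype(int); cv2.line(im,tuple(map(int,uv[0])),tuple(map(int,uv[1])),c,1)
cv2.imwrite("pics/g2.png",im)
```

```text
(no output)
```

View pics/g2.png

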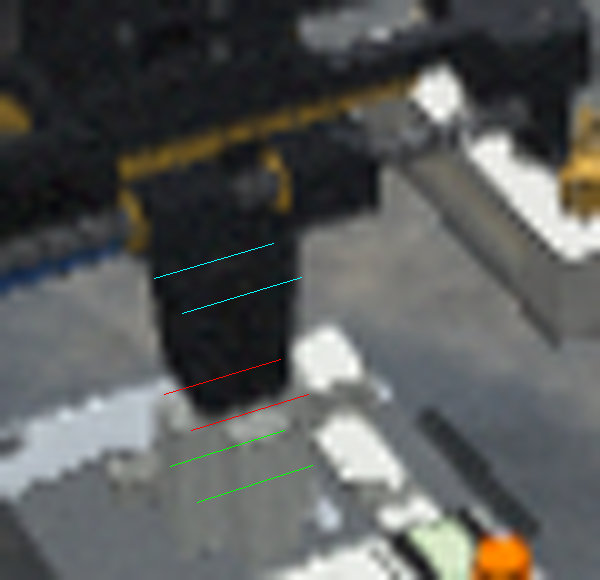

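Call:
step_arm --pt "0 0 0.1 0 0 0 1" --pt "0 0 0.1 0 0 0 1" --pt "0 0 0 0 0 0 1"

```text
clock: 5.4
tool_pos: [0.5197, 0.0859, 0.0437]
eef_rot: [0.71, 0.704, 0.0, 0.0]
contact_force: [-0.9, -0.8, 8.0]
opening: 0.004
finger_force: 4.0
```

Contact came at a reported TCP z of 0.0437, with the tips visibly on the block's top (z = 0.052). So the true tips sit about 25 mm higher than reported. I'll lift, open, and go down about 16 mm past the block's top, watching the force.

Call:
step_arm --pt "0 0 -1.0 0 0 0 1" --pt "0 0 -0.5 0 0 0 -1" --pt "0 0 0 0 0 0 -1" --pt "0 0 0 0 0 0 -1" --pt "0 0 0 0 0 0 -1" --pt "0 0 0 0 0 0 -1" --pt "0 0 0 0 0 0 -1" --pt "0 0 0 0 0 0 -1"

```text
clock: 6.4
tool_pos: [0.5196, 0.0859, 0.0579]
eef_rot: [0.71, 0.704, -0.0, -0.0]
contact_force: [-0.4, -0.0, -0.2]
opening: 0.772
finger_force: 0.0
```

Call:
step_arm --pt "0 0 1.0 0 0 0 -1" --pt "0 0 0.7 0 0 0 -1" --pt "0 0 0.4 0 0 0 -1" --pt "0 0 0 0 0 0 -1"

```text
clock: 6.9
tool_pos: [0.5193, 0.0858, 0.0364]
eef_rot: [0.71, 0.704, -0.0, -0.0]
contact_force: [-0.1, 0.6, 0.6]
opening: 1.0
finger_force: 0.0
```

Call:
step_arm --pt "0 0.1 0.4 0 0 0 -1" --pt "0 0 0.4 0 0 0 -1" --pt "0 0 0 0 0 0 -1"

```text
clock: 7.28
tool_pos: [0.5205, 0.0859, 0.0286]
eef_rot: [0.71, 0.704, -0.0, -0.0]
contact_force: [0.6, -0.2, -0.2]
opening: 0.999
finger_force: 0.0
```

Call:
step_arm --pt "0 0 0 0 0 0 0" --pt "0 0 0 0 0 0 0.2" --pt "0 0 0 0 0 0 0.4" --pt "0 0 0 0 0 0 0.6" --pt "0 0 0 0 0 0 1" --pt "0 0 0 0 0 0 1"

```text
clock: 8.02
tool_pos: [0.5208, 0.0859, 0.029]
eef_rot: [0.71, 0.704, 0.0, 0.0]
contact_force: [0.5, -0.1, 0.1]
opening: 0.452
finger_force: 10.0
```

Call:
step_arm --pt "0 0 0 0 0 0 1" --pt "0 0 -0.5 0 0 0 1" --pt "0 0 -2 0 0 0 1" --pt "0 0 -3.5 0 0 0 1" --pt "0 0 -1.5 0 0 0 1" --pt "0 0 0 0 0 0 1" --force 35

```text
clock: 8.78
tool_pos: [0.5211, 0.086, 0.1046]
eef_rot: [0.71, 0.704, 0.001, 0.0]
contact_force: [-0.0, 0.3, -2.1]
opening: 0.451
finger_force: 34.9
```

```bash
python3 pl.py .4885 .285 .104 92.8 5
```

```text
[3.97, -0.68, 0.01] [0.0, -0.0, -0.6]
[3.98, -0.64, 0.01] [0.0, -0.0, -0.6]
[3.99, -0.59, 0.01] [0.0, -0.0, -0.6]
[4.0, -0.55, 0.01] [0.0, -0.0, -0.6]
[4.0, -0.5, 0.01] [0.0, -0.0, -0.6]
pos [0.5211 0.086  0.1046] th 89.57 F [-0.03  0.27 -2.14] op 0.451 ff 34.9 t 8.775
```

Call:
step_arm --pt "4 -0.68 0 0 0 -0.65 1" --pt "4 -0.64 0 0 0 -0.65 1" --pt "4 -0.59 0 0 0 -0.65 1" --pt "4 -0.55 0 0 0 -0.65 1" --pt "3.9 -0.5 0 0 0 -0.65 1" --pt "0 0 0 0 0 0 1" --pt "0 0 0 0 0 0 1"

```text
clock: 9.65
tool_pos: [0.4875, 0.2833, 0.1028]
eef_rot: [0.69, 0.724, -0.001, 0.0]
contact_force: [-0.3, -0.5, -1.5]
opening: 0.449
finger_force: 34.9
```

```bash
python3 pl.py .4885 .285 .072 92.8 1
```

```text
[0.17, 0.12, 3.08] [-0.1, 0.1, 0.0]
pos [0.4875 0.2833 0.1028] th 92.81 F [-0.34 -0.49 -1.48] op 0.449 ff 34.9 t 9.65
```

Down to where the block's foot is about 4 mm above the foam (TCP about 0.061), then check it in the picture.

Call:
step_arm --pt "0.17 0.12 1.5 0 0 0 1" --pt "0 0 1.5 0 0 0 1" --pt "0 0 1.1 0 0 0 1" --pt "0 0 0 0 0 0 1" --pt "0 0 0 0 0 0 1"

```text
clock: 10.28
tool_pos: [0.4894, 0.2862, 0.063]
eef_rot: [0.69, 0.724, 0.0, 0.0]
contact_force: [0.3, 0.2, -2.3]
opening: 0.448
finger_force: 34.9
```

```bash
python3 pl.py .4885 .285 .061 92.8 1
python3 - <<'E'
from ov import *
s=r.snapshot("scene");p=r.get_state()["tool_pos"]
f=(.5188,.2805,.0487);sl=W(*f,[[-.03,.007,.036]])[0]
b=(p[0],p[1]+.001,.0487); zb=p[2]-.021
im=draw(s,(176,236,112,160),12.5,[(W(sl[0],sl[1],f[2],z(Tc,.036)),(0,255,255)),(W(*b,z(T,zb)),(255,0,255)),(W(*b,z(T,zb+.044)),(0,0,255))])
cv2.imwrite("pics/in1.png",im)
E
```

```text
[-0.11, -0.1, 0.2] [0.0, -0.0, 0.0]
pos [0.4894 0.2862 0.063 ] th 92.8 F [ 0.31  0.23 -2.25] op 0.448 ff 34.9 t 10.275
```

View pics/in1.png

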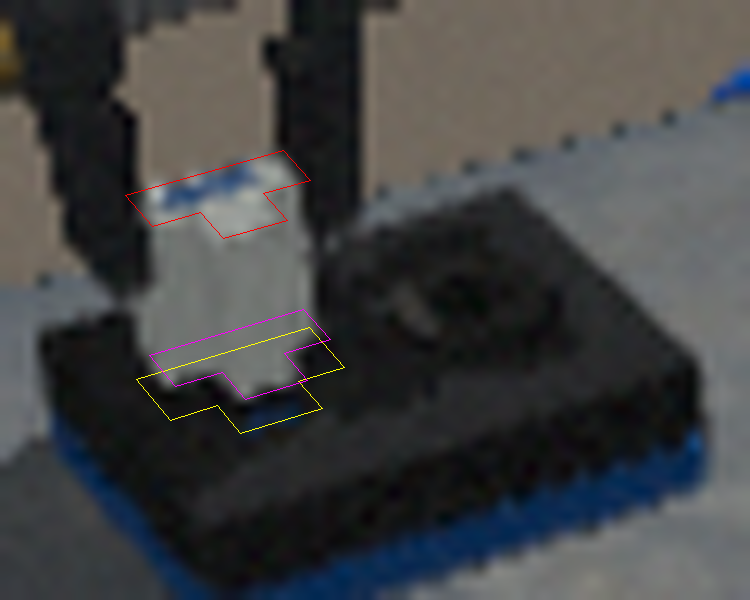

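The block hangs straight above the cutout: stem corners at (247,398), with the slot outline about 6 mm below. The fingertips are about 22 mm below the block's top. I'll do a small xy correction, then lower it slowly.

Call:
step_arm --pt "-0.1 -0.08 0.3 0 0 0 1" --pt "0 0 0.4 0 0 0 1" --pt "0 0 0.3 0 0 0 1" --pt "0 0 0.2 0 0 0 1" --pt "0 0 0 0 0 0 1"

```text
clock: 10.95
tool_pos: [0.4892, 0.2853, 0.051]
eef_rot: [0.69, 0.724, 0.001, 0.0]
contact_force: [1.2, -1.3, -1.4]
opening: 0.45
finger_force: 34.9
```

Call:
step_arm --pt "0 0 0.3 0 0 0 1" --pt "0 0 0.2 0 0 0 1" --pt "0 0 0 0 0 0 1"

```text
clock: 11.32
tool_pos: [0.4898, 0.2855, 0.046]
eef_rot: [0.69, 0.724, 0.001, 0.001]
contact_force: [5.1, 1.5, -1.8]
opening: 0.45
finger_force: 34.9
```

Call:
step_arm --pt "0 0.1 0 0 0 0 1" --pt "0 0 0.2 0 0 0 1" --pt "0 0 0 0 0 0 1"

```text
clock: 11.7
tool_pos: [0.4899, 0.2854, 0.0439]
eef_rot: [0.69, 0.724, 0.0, 0.0]
contact_force: [4.3, 1.2, -0.8]
opening: 0.451
finger_force: 34.9
```

Call:
step_arm --pt "0 0.12 0 0 0 0 1" --pt "0 0 0.2 0 0 0 1" --pt "0 0 0.1 0 0 0 1" --pt "0 0 0 0 0 0 1"

```text
clock: 12.2
tool_pos: [0.4903, 0.2852, 0.0407]
eef_rot: [0.689, 0.724, -0.0, -0.0]
contact_force: [3.2, 1.1, -0.7]
opening: 0.447
finger_force: 34.9
```

Call:
step_arm --pt "0 0.1 0.2 0 0 0 1" --pt "0 0 0.1 0 0 0 1" --pt "0 0 0 0 0 0 1"

```text
clock: 12.58
tool_pos: [0.4907, 0.2851, 0.0375]
eef_rot: [0.689, 0.724, -0.001, -0.0]
contact_force: [1.5, -0.2, -0.5]
opening: 0.449
finger_force: 34.9
```

Call:
step_arm --pt "0 0 0.2 0 0 0 1" --pt "0 0 0.1 0 0 0 1" --pt "0 0 0 0 0 0 1"

```text
clock: 12.95
tool_pos: [0.4909, 0.2851, 0.035]
eef_rot: [0.689, 0.724, -0.001, -0.0]
contact_force: [-0.6, 0.2, 3.8]
opening: 0.45
finger_force: 34.9
```

Call:
step_arm --pt "0 0 0.2 0 0 0 1" --pt "0 0 0.1 0 0 0 1" --pt "0 0 0 0 0 0 1"

```text
clock: 13.32
tool_pos: [0.4909, 0.2852, 0.0348]
eef_rot: [0.69, 0.724, -0.0, -0.0]
contact_force: [-6.3, -1.3, 28.6]
opening: 0.45
finger_force: 35.0
```

28 N at 0.0348, the expected home height. I'll relax, release, lift, and press the top with closed fingers as a check.

Call:
step_arm --pt "0 0 -0.2 0 0 0 1" --pt "0 0 0 0 0 0 0.0" --pt "0 0 0 0 0 0 -0.3" --pt "0 0 0 0 0 0 -0.3" --pt "0 0 -1.5 0 0 0 -0.3" --pt "0 0 -2 0 0 0 -0.3" --pt "0 0 -0.5 0 0 0 1" --pt "0 0 0 0 0 0 1"

```text
clock: 14.32
tool_pos: [0.4919, 0.2855, 0.0744]
eef_rot: [0.689, 0.724, 0.001, 0.0]
contact_force: [-0.1, 0.2, -0.2]
opening: 0.448
finger_force: 0.0
```

Call:
step_arm --pt "0 0 0 0 0 0 1" --pt "0 0 0 0 0 0 1" --pt "0 0 0 0 0 0 1" --pt "0 0 0 0 0 0 1" --pt "0 0 0 0 0 0 1"

```text
clock: 14.95
tool_pos: [0.4916, 0.2853, 0.0738]
eef_rot: [0.69, 0.724, -0.0, -0.0]
contact_force: [0.1, 0.5, 0.2]
opening: 0.003
finger_force: 0.0
```

```bash
python3 pl.py .4905 .281 .056 92.8 1
```

```text
[-0.43, -0.13, 1.78] [-0.0, -0.0, 0.0]
pos [0.4916 0.2853 0.0738] th 92.82 F [0.1  0.55 0.16] op 0.003 ff 0.0 t 14.95
```

Call:
step_arm --pt "-0.2 -0.1 1.4 0 0 0 1" --pt "0 0 0.5 0 0 0 1" --pt "0 0 0.3 0 0 0 1" --pt "0 0 0.1 0 0 0 1" --pt "0 0 0 0 0 0 1"

```text
clock: 15.58
tool_pos: [0.4908, 0.2834, 0.051]
eef_rot: [0.689, 0.724, 0.0, 0.0]
contact_force: [-0.3, -0.0, 0.7]
opening: 0.006
finger_force: 0.0
```

Call:
step_arm --pt "0 0 0.1 0 0 0 1" --pt "0 0 0.1 0 0 0 1" --pt "0 0 0 0 0 0 1"

```text
clock: 15.95
tool_pos: [0.4909, 0.2834, 0.0497]
eef_rot: [0.69, 0.724, 0.0, 0.0]
contact_force: [-1.8, -1.8, 5.8]
opening: 0.005
finger_force: 3.0
```

Call:
step_arm --pt "0 0 0.1 0 0 0 1" --pt "0 0 0.05 0 0 0 1" --pt "0 0 0 0 0 0 1"

```text
clock: 16.32
tool_pos: [0.491, 0.2835, 0.0496]
eef_rot: [0.69, 0.724, 0.001, -0.0]
contact_force: [-3.4, -1.8, 17.5]
opening: -0.0
finger_force: 9.3
```

Home: 17.5 N with no further travel, and the contact height is 6 mm above the caliper contact, as expected. On to the sleeve.

Call:
step_arm --pt "0 0 -3 0 0 0 1" --pt "0 0 -5 0 0 0 0.4" --pt "-2 0 -2 0 0 0.4 0.4" --pt "-5 -0.3 0 0 0 0.4 0.4" --pt "-5.5 -0.5 0 0 0 0.4 0.4" --pt "-5.5 -0.5 0 0 0 0.4 0.4" --pt "-5.5 -0.5 0 0 0 0.4 0.4" --pt "-5.5 -0.5 0 0 0 0.4 0.4"

```text
clock: 17.32
tool_pos: [0.4763, -0.0088, 0.1476]
eef_rot: [0.705, 0.71, 0.0, 0.0]
contact_force: [0.9, -0.2, -0.4]
opening: 0.296
finger_force: 0.0
```

```bash
python3 pl.py .444 -.2145 .12 90 5
python3 - <<'E'
from h import *
t=r.snapshot("top")
print(back(t,[460/1.5625,400/1.5625],.03),back(t,[446/1.5625,358/1.5625],.01))
E
```

```text
[-4.11, -0.68, 0.55] [0.0, -0.0, 0.1]
[-4.11, -0.67, 0.55] [0.0, -0.0, 0.1]
[-4.11, -0.66, 0.55] [0.0, -0.0, 0.1]
[-4.11, -0.66, 0.55] [0.0, -0.0, 0.1]
[-4.11, -0.65, 0.55] [0.0, -0.0, 0.1]
pos [ 0.4763 -0.0088  0.1476] th 90.42 F [ 0.92 -0.16 -0.42] op 0.296 ff 0.0 t 17.325
[ 0.34035267 -0.19348891  0.03      ] [ 0.42804032 -0.16923033  0.01      ]
```

Call:
step_arm --pt "-4.1 -0.68 0 0 0 0.1 -0.2" --pt "-4.1 -0.67 0 0 0 0.1 -0.2" --pt "-4.1 -0.66 0 0 0 0.1 -0.2" --pt "-4.1 -0.66 0 0 0 0 -0.2" --pt "-3.8 -0.6 0 0 0 0 -0.2" --pt "0 0 0 0 0 0 -0.2" --pt "0 0 0 0 0 0 -0.2"

```text
clock: 18.25
tool_pos: [0.4447, -0.2084, 0.1474]
eef_rot: [0.706, 0.708, 0.0, -0.0]
contact_force: [-0.3, 0.3, 0.6]
opening: 0.604
finger_force: 0.0
```

```bash
python3 pl.py .444 -.2145 .085 90 1
python3 - <<'E'
from h import *
t=r.snapshot("scene");cv2.imwrite("pics/s1.png",crop(t,224,314,178,268,6.6))
E
```

```text
[-0.61, -0.07, 6.24] [0.0, -0.0, 0.2]
pos [ 0.4447 -0.2084  0.1474] th 90.16 F [-0.3   0.3   0.57] op 0.604 ff 0.0 t 18.25
```

View pics/s1.png

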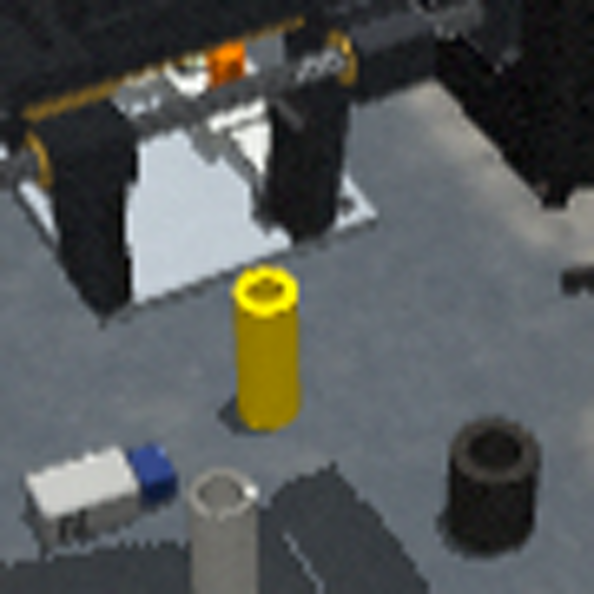

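Fingertips are at (105,315) and (300,240), and the sleeve's top is at (223,490), clear of neighbours. I'll check the tip midpoint against the calibration.

Run:
```python
from h import *
s=r.snapshot("scene");p=r.get_state()["tool_pos"]
for z in(.12,.13,.14,.15,.16): print(z,[((P(s,[p[0]+d,p[1],z])[0]-[224,178]+.5)*6.6).round() for d in(-.0265,0,.0265)])
print(P(s,[.444,-.2145,.058])[0],(np.array([223,490])/6.6+[224,178]-.5))
```

```text
0.12 [array([130., 367.]), array([208., 338.]), array([285., 309.])]
0.13 [array([128., 344.]), array([208., 314.]), array([285., 286.])]
0.14 [array([127., 320.]), array([207., 290.]), array([285., 262.])]
0.15 [array([126., 295.]), array([206., 266.]), array([285., 237.])]
0.16 [array([124., 271.]), array([205., 241.]), array([285., 213.])]
[256.82071949 252.02447   ] [257.28787879 251.74242424]
```

Call:
step_arm --pt "-0.6 -0.05 0 0 0 0.2 -0.2" --pt "0 0 3 0 0 0 -0.2" --pt "0 0 3 0 0 0 -0.2" --pt "0 0 2.5 0 0 0 -0.2" --pt "0 0 0 0 0 0 -0.2"

```text
clock: 18.98
tool_pos: [0.4431, -0.2146, 0.0612]
eef_rot: [0.707, 0.707, -0.001, -0.002]
contact_force: [0.4, 0.1, 0.8]
opening: 0.598
finger_force: 0.0
```

```bash
python3 pl.py .444 -.2145 .024 90 1
```

```text
[0.0, 0.1, 3.71] [-0.2, -0.1, -0.0]
pos [ 0.4431 -0.2146  0.0612] th 89.97 F [0.41 0.07 0.79] op 0.598 ff 0.0 t 18.975
```

Call:
step_arm --pt "0 0.1 1.3 0 0 0 -0.2" --pt "0 0 1.2 0 0 0 -0.2" --pt "0 0 1.0 0 0 0 -0.2" --pt "0 0 0.2 0 0 0 -0.2" --pt "0 0 0 0 0 0 -0.2"

```text
clock: 19.6
tool_pos: [0.4449, -0.2153, 0.0253]
eef_rot: [0.708, 0.707, -0.0, -0.0]
contact_force: [0.1, -0.3, -0.7]
opening: 0.598
finger_force: 0.0
```

Call:
step_arm --pt "0 0 0 0 0 0 0.1" --pt "0 0 0 0 0 0 0.3" --pt "0 0 0 0 0 0 0.4" --pt "0 0 0 0 0 0 0.5" --pt "0 0 0 0 0 0 0.7" --pt "0 0 0 0 0 0 0.7" --force 12

```text
clock: 20.35
tool_pos: [0.4452, -0.2154, 0.0255]
eef_rot: [0.708, 0.707, 0.0, 0.0]
contact_force: [1.1, -0.6, 0.6]
opening: 0.245
finger_force: 11.7
```

Call:
step_arm --pt "0 0 0 0 0 0 0.7" --pt "0 0 -1 0 0 0 0.7" --pt "0 0 -4 0 0 0 0.7" --pt "0 0 -5 0 0 0 0.7" --pt "0 0 -2 0 0 0 0.7" --pt "0 0 0 0 0 0 0.7" --force 20

```text
clock: 21.1
tool_pos: [0.4455, -0.2157, 0.1471]
eef_rot: [0.708, 0.706, 0.001, 0.002]
contact_force: [0.8, 0.4, -1.0]
opening: 0.244
finger_force: 19.6
```

```bash
python3 pl.py .5186 .087 .145 89.5 7
```

```text
[4.33, 1.04, 0.03] [0.0, 0.0, 0.1]
[4.33, 1.03, 0.03] [0.0, 0.0, 0.1]
[4.33, 1.03, 0.03] [0.0, 0.0, 0.1]
[4.33, 1.02, 0.03] [0.0, 0.0, 0.1]
[4.33, 1.02, 0.03] [0.0, 0.0, 0.1]
[4.33, 1.01, 0.03] [0.0, 0.0, 0.1]
[4.33, 1.01, 0.03] [0.0, 0.0, 0.1]
pos [ 0.4455 -0.2157  0.1471] th 89.9 F [ 0.79  0.37 -0.97] op 0.244 ff 19.6 t 21.1
```

Call:
step_arm --pt "4.3 1.04 0 0 0 0.1 0.7" --pt "4.3 1.03 0 0 0 0 0.7" --pt "4.3 1.03 0 0 0 0.1 0.7" --pt "4.3 1.02 0 0 0 0 0.7" --pt "4.3 1.02 0 0 0 0.1 0.7" --pt "4.3 1.01 0 0 0 0 0.7" --pt "4.3 1.01 0 0 0 0.1 0.7" --pt "0 0 0 0 0 0 0.7"

```text
clock: 22.1
tool_pos: [0.5176, 0.0902, 0.144]
eef_rot: [0.707, 0.707, 0.0, -0.001]
contact_force: [-0.3, -0.8, -0.7]
opening: 0.239
finger_force: 19.6
```

```bash
python3 pl.py .5186 .087 .045 89.5 4
```

```text
[-0.09, 0.03, 2.47] [-0.0, -0.0, 0.1]
[-0.09, 0.03, 2.48] [-0.0, -0.0, 0.1]
[-0.08, 0.03, 2.48] [-0.0, -0.0, 0.1]
[-0.08, 0.03, 2.48] [-0.0, -0.0, 0.1]
pos [0.5176 0.0902 0.144 ] th 89.94 F [-0.33 -0.83 -0.75] op 0.239 ff 19.6 t 22.1
```

Call:
step_arm --pt "-0.3 0.1 2.5 0 0 0.3 0.7" --pt "0 0 2.5 0 0 0 0.7" --pt "0 0 2.0 0 0 0 0.7" --pt "0 0 0 0 0 0 0.7" --pt "0 0 0 0 0 0 0.7"

```text
clock: 22.72
tool_pos: [0.5187, 0.0816, 0.0755]
eef_rot: [0.712, 0.702, -0.0, 0.0]
contact_force: [-0.2, 0.2, -0.2]
opening: 0.239
finger_force: 19.6
```

```bash
python3 pl.py .5186 .087 .037 89.5 1
```

```text
[0.54, -0.01, 3.85] [-0.0, 0.0, -0.3]
pos [0.5187 0.0816 0.0755] th 89.17 F [-0.23  0.22 -0.25] op 0.239 ff 19.6 t 22.725
```

Call:
step_arm --pt "0.5 0 1 0 0 -0.3 0.7" --pt "0 0 1.2 0 0 0 0.7" --pt "0 0 1.2 0 0 0 0.7" --pt "0 0 0.4 0 0 0 0.7" --pt "0 0 0 0 0 0 0.7" --pt "0 0 0 0 0 0 0.7"

```text
clock: 23.48
tool_pos: [0.5191, 0.0873, 0.0376]
eef_rot: [0.71, 0.704, 0.0, 0.0]
contact_force: [-0.1, -0.4, -0.5]
opening: 0.243
finger_force: 19.6
```

Call:
step_arm --pt "0 0 0.2 0 0 0 0.7" --pt "0 0 0.1 0 0 0 0.7" --pt "0 0 0.1 0 0 0 0.7" --pt "0 0 0 0 0 0 0.7"

```text
clock: 23.98
tool_pos: [0.519, 0.0873, 0.0335]
eef_rot: [0.71, 0.704, 0.0, 0.0]
contact_force: [-0.7, 1.3, -0.7]
opening: 0.242
finger_force: 19.6
```

Call:
step_arm --pt "0 0 0.1 0 0 0 0.7" --pt "0 0 0 0 0 0 0.7"

```text
clock: 24.22
tool_pos: [0.5196, 0.0874, 0.033]
eef_rot: [0.71, 0.704, 0.001, 0.0]
contact_force: [0.0, 0.9, 5.5]
opening: 0.243
finger_force: 19.8
```

On the plate (5.5 N). Release and rise.

Call:
step_arm --pt "0 0 -0.05 0 0 0 0.7" --pt "0 0 0 0 0 0 0.45" --pt "0 0 0 0 0 0 0.3" --pt "0 0 0 0 0 0 0.0" --pt "0 0 0 0 0 0 -0.1" --pt "0 0 -1.5 0 0 0 -0.1" --pt "0 0 -3.5 0 0 0 -0.1" --pt "0 0 -4 0 0 0 -0.1"

```text
clock: 25.22
tool_pos: [0.5186, 0.0872, 0.1244]
eef_rot: [0.71, 0.704, -0.0, -0.0]
contact_force: [0.7, -0.1, 0.7]
opening: 0.549
finger_force: 0.0
```

```bash
python3 - <<'E'
from h import *
st=(.5242,.0418,-.0093); s=r.snapshot("scene")
px=s["pixels"].astype(int); m=(px[...,0]>150)&(px[...,0]-px[...,2]>110)&(px[...,1]<140)&(px[...,1]>40); m[:150]=0;m[230:]=0;m[:,:230]=0;m[:,300:]=0
ys,xs=np.nonzero(m); print(len(ys),xs.min(),xs.max(),ys.min(),ys.max(),xs.mean(),ys.mean())
k=back(s,[xs.mean(),ys.mean()],.0365);c,n=np.cos(st[2]),np.sin(st[2]);d=k[:2]-st[:2];print("knob",k,"stand",c*d[0]+n*d[1],-n*d[0]+c*d[1])
E
python3 pl.py .554 -.03 .12 0 9
```

```text
28 255 294 168 222 270.42857142857144 183.28571428571428
knob [ 0.59205603 -0.00088466  0.0365    ] stand 0.06825006041197668 -0.042051757444479435
[-1.3, 0.37, 0.1] [0.0, -0.0, 9.9]
[-1.22, 0.59, 0.1] [0.0, -0.0, 9.9]
[-1.1, 0.79, 0.1] [0.0, -0.0, 9.9]
[-0.94, 0.97, 0.1] [0.0, -0.0, 9.9]
[-0.76, 1.12, 0.1] [0.0, -0.0, 9.9]
[-0.56, 1.24, 0.1] [0.0, -0.0, 9.9]
[-0.34, 1.31, 0.1] [0.0, -0.0, 9.9]
[-0.1, 1.35, 0.1] [0.0, -0.0, 9.9]
[0.13, 1.35, 0.1] [0.0, -0.0, 9.9]
pos [0.5214 0.0876 0.129 ] th 89.48 F [0.26 0.17 2.6 ] op 0.55 ff 0.0 t 25.275
```

```bash
python3 -c "
from plant import r;print(r.get_state()['q'])"; python3 pl.py .554 -.04 .125 0 9; python3 pl.py .554 -.04 .125 180 9|head -1
```

```text
[-0.28885662  0.71760492  0.05782352  1.96314686 -0.0860236   0.45556652
 -0.17732284]
[-1.41, 0.37, 0.05] [0.0, -0.0, 9.9]
[-1.33, 0.61, 0.05] [0.0, -0.0, 9.9]
[-1.2, 0.83, 0.05] [0.0, -0.0, 9.9]
[-1.04, 1.03, 0.05] [0.0, -0.0, 9.9]
[-0.85, 1.19, 0.05] [0.0, -0.0, 9.9]
[-0.63, 1.32, 0.05] [0.0, -0.0, 9.9]
[-0.39, 1.41, 0.05] [0.0, -0.0, 9.9]
[-0.14, 1.46, 0.05] [0.0, -0.0, 9.9]
[0.11, 1.46, 0.05] [0.0, -0.0, 9.9]
pos [0.5214 0.0876 0.129 ] th 89.48 F [0.26 0.17 2.6 ] op 0.55 ff 0.0 t 25.275
[-1.41, 0.37, 0.05] [0.0, 0.0, -10.1]
```

Call:
step_arm --pt "-1.41 0.37 0 0 0 10 1" --pt "-1.33 0.61 0 0 0 10 1" --pt "-1.2 0.83 0 0 0 10 1" --pt "-1.04 1.03 0 0 0 10 1" --pt "-0.85 1.19 0 0 0 10 1" --pt "-0.63 1.32 0 0 0 10 1" --pt "-0.39 1.41 0 0 0 10 1" --pt "-0.14 1.46 0 0 0 10 1"

```text
clock: 26.28
tool_pos: [0.5477, -0.0263, 0.1238]
eef_rot: [0.997, 0.08, 0.001, -0.0]
contact_force: [0.6, 0.0, -0.2]
opening: 0.005
finger_force: 0.0
```

```bash
python3 pl.py .554 -.04 .125 -0.5 2
```

```text
[0.2, 0.73, -0.06] [-0.0, -0.0, 4.8]
[0.26, 0.71, -0.06] [-0.0, -0.0, 4.8]
pos [ 0.5477 -0.0263  0.1238] th 9.2 F [ 0.58  0.04 -0.17] op 0.005 ff 0.0 t 26.275
```

Call:
step_arm --pt "0.2 0.73 0 0 0 4.8 1" --pt "0.26 0.71 0 0 0 4.8 1" --pt "0 0 2.5 0 0 0 1" --pt "0 0 2.5 0 0 0 1" --pt "0 0 1 0 0 0 1" --pt "0 0 0 0 0 0 1" --pt "0 0 0 0 0 0 1"

```text
clock: 27.15
tool_pos: [0.5544, -0.04, 0.0638]
eef_rot: [1.0, -0.001, 0.001, 0.0]
contact_force: [0.9, -0.6, 0.2]
opening: 0.01
finger_force: 0.0
```

```bash
python3 pl.py .554 -.04 .03 -0.5 2
python3 - <<'E'
from h import *
s=r.snapshot("scene"); px=s["pixels"].astype(int)
m=(px[...,0]>150)&(px[...,0]-px[...,2]>90)&(px[...,1]<130); m[:150]=0;m[200:]=0;m[:,:230]=0;m[:,280:]=0
ys,xs=np.nonzero(m); print(len(ys),xs.min(),xs.max(),ys.min(),ys.max())
if len(ys): print(back(s,[xs.mean(),ys.mean()],.0365))
cv2.imwrite("pics/k.png",crop(s,205,285,120,195,7.5))
E
```

```text
[-0.02, 0.0, 1.69] [0.0, -0.0, 0.2]
[-0.02, 0.0, 1.69] [0.0, -0.0, 0.2]
pos [ 0.5544 -0.04    0.0638] th -0.09 F [ 0.94 -0.65  0.24] op 0.01 ff 0.0 t 27.15
9 256 259 185 188
[0.55650007 0.00538938 0.0365    ]
```

Call:
step_arm --pt "0 0 1.2 0 0 0 1" --pt "0 0 1.2 0 0 0 1" --pt "0 0 0.7 0 0 0 1" --pt "0 0 0 0 0 0 1" --pt "0 0 0 0 0 0 1"

```text
clock: 27.82
tool_pos: [0.5539, -0.0399, 0.0319]
eef_rot: [1.0, -0.001, 0.0, 0.0]
contact_force: [-0.5, -0.0, -0.1]
opening: 0.0
finger_force: 0.0
```

Call:
step_arm --pt "0 -0.4 0.4 0 0 0 1" --pt "0 -0.4 0 0 0 0 1" --pt "0 -0.2 0 0 0 0 1" --pt "0 -0.2 0 0 0 0 1" --pt "0 -0.2 0 0 0 0 1" --pt "0 0 0 0 0 0 1"

```text
clock: 28.58
tool_pos: [0.5538, -0.0256, 0.0279]
eef_rot: [1.0, -0.001, 0.0, -0.0]
contact_force: [-0.3, -0.0, -1.2]
opening: 0.003
finger_force: 0.0
```

Call:
step_arm --pt "0 -0.2 0 0 0 0 1" --pt "0 -0.2 0 0 0 0 1" --pt "0 -0.2 0 0 0 0 1" --pt "0 -0.2 0 0 0 0 1" --pt "0 -0.2 0 0 0 0 1"

```text
clock: 29.2
tool_pos: [0.5539, -0.0159, 0.0279]
eef_rot: [1.0, -0.001, 0.0, 0.0]
contact_force: [0.6, -1.2, 1.1]
opening: 0.004
finger_force: 0.8
```

Call:
step_arm --pt "0 -0.2 0 0 0 0 1" --pt "0 -0.2 0 0 0 0 1" --pt "0 -0.2 0 0 0 0 1" --pt "0 -0.2 0 0 0 0 1" --pt "0 -0.2 0 0 0 0 1"

```text
clock: 29.82
tool_pos: [0.5538, -0.0057, 0.0279]
eef_rot: [1.0, -0.001, -0.0, -0.0]
contact_force: [-0.6, -1.7, 0.4]
opening: 0.002
finger_force: 0.8
```

Run:
```python
from h import *
s=r.snapshot("scene"); px=s["pixels"].astype(int); print(r.get_state()["tool_pos"],r.get_state()["finger_force"])
m=(px[...,0]>120)&(px[...,0]-px[...,2]>80)&(px[...,1]<150); m[:150]=0;m[200:]=0;m[:,:230]=0;m[:,280:]=0
ys,xs=np.nonzero(m); print(sorted(zip(ys.tolist(),xs.tolist())))
for y in(-.005,0,.005,.01,.015,.02): print(y,P(s,[[.5542,y,.047],[.5472,y,.04],[.5612,y,.04]]).round(1).tolist())
```

```text
[ 0.55385266 -0.00526399  0.02787241] 0.7684584148228168
[(162, 267), (163, 268), (172, 254)]
-0.005 [[258.2, 185.3], [255.8, 188.3], [260.7, 186.6]]
0 [[257.3, 184.2], [254.9, 187.2], [259.8, 185.6]]
0.005 [[256.4, 183.2], [254.1, 186.1], [258.9, 184.5]]
0.01 [[255.5, 182.1], [253.2, 185.0], [258.0, 183.4]]
0.015 [[254.7, 181.1], [252.3, 184.0], [257.1, 182.4]]
0.02 [[253.8, 180.0], [251.5, 182.9], [256.3, 181.3]]
```

Call:
step_arm --pt "0 -0.15 0 0 0 0 1" --pt "0 -0.15 0 0 0 0 1" --pt "0 -0.15 0 0 0 0 1" --pt "0 -0.1 0 0 0 0 1" --pt "0 -0.1 0 0 0 0 1"

```text
clock: 30.5
tool_pos: [0.5538, 0.0007, 0.0279]
eef_rot: [1.0, -0.001, -0.0, -0.0]
contact_force: [-0.6, -0.7, 0.5]
opening: 0.005
finger_force: 0.8
```

Call:
step_arm --pt "0 -0.1 0 0 0 0 1" --pt "0 -0.1 0 0 0 0 1" --pt "0 -0.1 0 0 0 0 1"

```text
clock: 30.88
tool_pos: [0.5538, 0.0037, 0.0279]
eef_rot: [1.0, -0.001, -0.0, -0.0]
contact_force: [-0.1, -1.6, 0.3]
opening: 0.009
finger_force: 0.8
```

Call:
step_arm --pt "0 -0.1 0 0 0 0 1" --pt "0 -0.1 0 0 0 0 1"

```text
clock: 31.12
tool_pos: [0.5538, 0.0058, 0.0279]
eef_rot: [1.0, -0.001, -0.0, -0.0]
contact_force: [0.5, -2.5, 0.7]
opening: 0.005
finger_force: 0.8
```

Call:
step_arm --pt "0 -0.08 0 0 0 0 1" --pt "0 -0.08 0 0 0 0 1"

```text
clock: 31.38
tool_pos: [0.5539, 0.0072, 0.0279]
eef_rot: [1.0, -0.001, 0.0, 0.0]
contact_force: [0.4, -2.0, -0.3]
opening: 0.006
finger_force: 1.1
```

Call:
step_arm --pt "0 -0.07 0 0 0 0 1" --pt "0 -0.07 0 0 0 0 1"

```text
clock: 31.62
tool_pos: [0.5539, 0.0085, 0.0279]
eef_rot: [1.0, -0.001, 0.0, 0.0]
contact_force: [-0.3, -2.8, -0.4]
opening: 0.004
finger_force: 1.1
```

Call:
step_arm --pt "0 -0.07 0 0 0 0 1" --pt "0 -0.07 0 0 0 0 1"

```text
clock: 31.88
tool_pos: [0.554, 0.01, 0.0279]
eef_rot: [1.0, -0.001, 0.0, 0.0]
contact_force: [0.4, -3.0, -0.3]
opening: 0.004
finger_force: 1.4
```

Call:
step_arm --pt "0 -0.03 0 0 0 0 1" --pt "0 0 0 0 0 0 1"

```text
clock: 32.12
tool_pos: [0.554, 0.0101, 0.0279]
eef_rot: [1.0, -0.001, 0.0, 0.0]
contact_force: [1.0, -3.3, 0.4]
opening: 0.004
finger_force: 1.5
```

Call:
step_arm --pt "0 -0.04 0 0 0 0 1" --pt "0 0 0 0 0 0 1"

```text
clock: 32.38
tool_pos: [0.5541, 0.0103, 0.028]
eef_rot: [1.0, -0.001, 0.0, 0.0]
contact_force: [0.6, -3.9, 0.1]
opening: 0.008
finger_force: 1.9
```

Force climbs while the motion stops: both jaws touch, with about 2 N on the part. Back off, rise and look.

Call:
step_arm --pt "0 0.3 0 0 0 0 1" --pt "0 1.0 0 0 0 0 1" --pt "0 0.5 -2 0 0 0 1" --pt "0 0 -5 0 0 0 1" --pt "-3 3 -5 0 0 0 1" --pt "-5 3 0 0 0 0 1" --pt "-5 3 0 0 0 0 1" --pt "0 0 0 0 0 0 1"

```text
clock: 33.38
tool_pos: [0.4201, -0.0976, 0.1461]
eef_rot: [1.0, -0.004, -0.002, -0.001]
contact_force: [-0.2, 0.4, -0.5]
opening: 0.005
finger_force: 0.0
```

Run:
```python
from h import *
t=r.snapshot("top");s=r.snapshot("scene"); print(r.get_state()["tool_pos"],r.get_state()["contact_force"])
im=np.zeros((600,800,3),np.uint8)
b=crop(s,206,276,150,215,7);im[:b.shape[0],:490]=b
c=crop(s,174,236,122,164,4.9);im[:c.shape[0],492:492+c.shape[1]]=c
a=crop(t,185,262,182,224,4);im[300:300+a.shape[0],492:800]=a[:,:308]
cv2.imwrite("pics/end.png",im)
```

```text
[ 0.42541991 -0.09572683  0.14576344] [ 0.1215795   0.6581444  -0.25201354]
```

View pics/end.png

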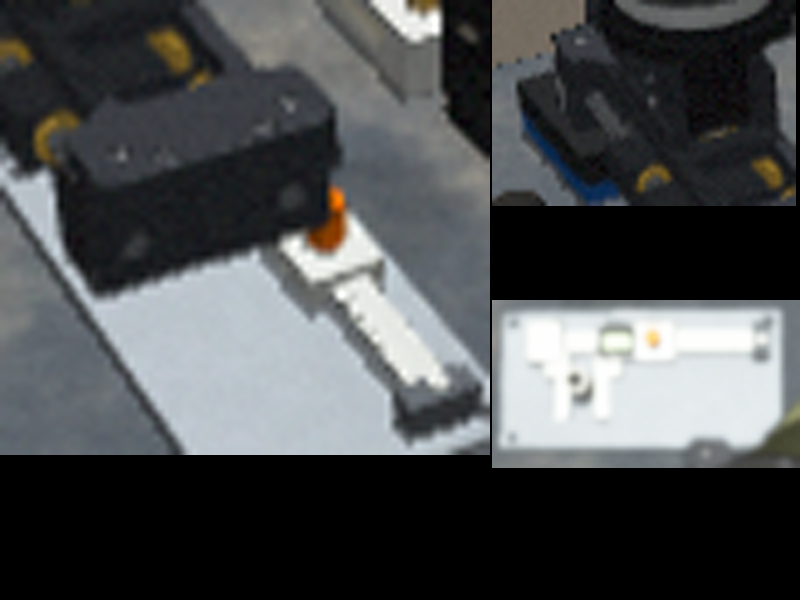

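The top view shows the sleeve upright at (580,385) between the jaws. I'll check the opening from the knob position, comparing it with the fixed plate.

Run:
```python
from h import *
t=r.snapshot("top"); px=t["pixels"][182:224,185:262].astype(float)
w=np.clip(px[...,0]-px[...,2]-40,0,None); w[20:]=0
yy,xx=np.mgrid[:42,:77]; u=(w*xx).sum()/w.sum()+185; v=(w*yy).sum()/w.sum()+182
k=back(t,[u,v],.045); c,n=np.cos(-.0087),np.sin(-.0087); d=k[:2]-[.5244,.0425]
print(k,"opening mm",1e3*(.060-(-n*d[0]+c*d[1]+.050)))
```

```text
[0.55323609 0.03027833 0.045     ] opening mm 21.97033667140264
```

```bash
python3 -c "
from plant import r;print(r.finish_job())"
```

```text
the job is handed in; nothing more can be done
None
```

Job handed in at about 34 s of the 72 s: the setting block is pressed home in the foam, and the caliper is closed on the plain sleeve with a measured opening of 22.0 mm against its 22 mm diameter.

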